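# Click the viewer's aperture slide to its third hole

## Task

On the stone viewer, push the upright finger lever to the left (away from the slide's blank end at the right stop), counting the clicks from that blank end, and leave the slide resting in its third click, with the third hole under the eyepiece. Push it slowly and gently with a fingertip or the outside of the fingers, without gripping it, never let it run past the third click, and leave the loose things around it where they are; finish clear of the lever.

Things in the scene. Friction and masses are not known exactly. Their poses are not given: they have to be found in the camera images.
- viewer: Stone viewer fixed to the worktop: grey base, its x -65 to +50 mm, y -110 to +110 mm, flat top 36 mm above the worktop. Origin on the worktop below the eyepiece. At yaw 0 its x points away from the robot, y to the robot's left along the slide, z up. Two small end stops for the lever's foot (6 mm thick, up to 43 mm above the worktop) stand at y = -49.5 and +49.5 mm.
- eyepiece_axis (a point): Centre of the top of the black ring eyepiece (36 mm across, 58 to 82 mm above the worktop), held over the slide by a bridge from the back. Below it the slide brings, from the blank end on, five holes 2.5, 4, 6, 8.5 and 11 mm wide, one at each click.
- lever_top (a point): Centre of the top of the black upright finger lever, 86 mm above the worktop. A plate 22 mm deep (viewer x), 10 mm thick (viewer y), 40 mm tall (46 to 86 mm above the worktop), at viewer x = -48 mm, viewer y = -40 mm + travel of the slide. Its left and right faces are free to push on, from the base (36 mm) up, but for the low end stops.
- aperture_slide (a joint): Travel of slide and lever along viewer +y (left), m: 0 = blank end at the right stop; clicks one to five at 0.016, 0.032, 0.048, 0.064, 0.080 (left stop), play about 1 mm. Starts at the blank end or in click one. From each notch the push rises to about 10 N over 4 to 8 mm, then drops to nothing as the slide snaps ahead of the finger into the next notch, where it stays.
- ring_box: Bystander, loose: closed dark ring box, 60x52x42 mm. Origin: centre of its underside.
- bottle: Bystander, loose: small white dropper bottle with a pointed cap, 31 mm across, 84 mm tall. Origin: centre of its underside.
- brass_weight: Bystander, loose: knobbed brass weight, 24 mm across, 27 mm tall. Origin: centre of its underside.
- loupe: Bystander, loose: folded pocket loupe lying flat, 24x38x18 mm. Origin: centre of its underside.
- gold_ring: Bystander, loose: finger ring with a stone, lying flat, 25 mm across, 5 mm high. Origin: centre of its underside.
- bangle: Bystander, loose: open bangle lying flat, 68x82x8 mm. Origin: centre of its underside.
- steel_dish: Bystander, loose: shallow round steel dish, 86 mm across, 16 mm high. Origin: centre of its underside.

How it is judged:
By the outcome, as a careful person would: the job done as asked, in the order asked, and still so for the second after the job is handed in, with the robot touching nothing.
It also fails if it takes over 45 s, if anything falls off the work surface, if the arm or the gripper's body presses on something with over 40 N, if the wrist force passes 120 N, or if a joint passes its speed limit or range.

## Robot

A 6-joint arm with a two-finger parallel gripper is mounted at the origin on a cart in front of the work surface, level with it; the furniture and walls round the work are solid. World frame = base frame: x ahead of the robot, y to its left, z up, the work surface at z = 0. Lengths are in m, angles in rad, forces in N, time in s.
With the tool pointing down it reaches from about 0.425 to 0.95 m from the base axis. Payload 3.5 kg.
Tool frame: the origin (TCP) lies on the centre line of the jaws, within the pads' length; the fingertips stand 17 mm ahead of it and the grasp point (between the pads) lies 2 mm behind it; z points along the fingers, y is the line along which they close (so a half turn about z gives the same grasp; the last joint's range is limited). The gripper opens to 85 mm and grips with 20 to 120 N. Pads are 22 mm wide; open, the fingers measure 114 mm over their backs; the gripper's body (76 mm by 85 mm) begins 54 mm behind the grasp point. The pads swing forward as they close: fully open they stand 13 mm farther back than shut.
Start: joints at [-0.15, 0.286, 1.577, -0, 1.279, -0.15], TCP at [0.675, 0, 0.212] pointing down, gripper open.
Joint ranges: [-2.77, 2.77], [-0.9, 2.22], [0.21, 2.48], [-1.53, 4.67], [0.24, 2.81], [-2.84, 2.84]. Speed limits (rad/s): [2.79, 2.79, 3.14, 3.14, 3.14, 3.14].

## Interface

Orientations are given as a unit quaternion [x, y, z, w].
In Python, from plant import ctrl gives the robot as it stands. The module is installed in compiled form; this text tells all that it offers.
- The arm moves only by the tool drive_tool, never from a script. Its argument "moves" is a list of rows, each a list of 3 entries, a list of its own where there are three numbers: the turn, a rotation vector about the tool's x, y, z in rad, then the shift along the tool's x, y, z in m, then the finger opening in m, from 0 to 0.0854. A call has 1 to 5 rows; each row shifts and turns the commanded pose from where the row before left it, along the tool's axes as they then stand; what a row does not reach is not made up. A row lasts 1/8 s, in which the tool goes at most 62.5 mm and 10.7 degrees, less where a joint would pass 70% of its speed; a pose out of reach is approached as far as the arm can. A call with a gripper value outside its range is refused whole. The fingers move at their own pace and stop on an object; "grip_force" is the grip in N (left out, the last holds). Time passes only in rows, so rows that do not move let the fingers close. It gives the time, the measured TCP pose, the force, the opening and the grip force at its end, in the units of the state.
- ctrl.get_state(): the state, without advancing time (a new reading comes with each control period).
- ctrl.read_camera(name): name is "scene" or "side" or "wrist"; returns a dict with "image" (400x640x3 uint8, red, green, blue), "fx", "fy", "cx", "cy" (pixels), "R" (3x3) and "t" (3): a world point X has camera coordinates R X + t. Camera axes: x right, y down, z forward; pixel columns grow to the right and rows downward; lengths in m; the calibration is good to about 2 mm. A picture is of the moment at which its call begins. There is no depth.
- ctrl.sign_off(): hands the job in; it is judged then, once.
The state is a dict: "time": time; "qpos": joint angles; "dq": joint speeds; "joint_efforts": joint torques, N m; "eef_pos": TCP position; "tcp_rot": TCP orientation; "contact_force": force on the tool from outside, world axes, zero at the start; "wrist_torque": the same for the moment, N m; "opening": opening from 0.0 (shut) to 1.0 (fully open); "finger_force": force on a finger pad.
Only numpy, scipy, OpenCV 4.12 (cv2) and the standard library are available. Lean on these libraries where they do the work, as an engineer would, in place of code of your own. Each camera call takes 0.05 s, during which the arm holds its last target. There are 200 camera calls.

## Working session

There is one attempt and no reset: what is moved stays moved. The work goes in short steps, Python scripts to look and compute and a tool call to move; the robot and the scene stay as the last step left them, time stands still between calls to the robot, and variables do not carry over. Pictures are saved under pics/ and viewed, at most 10 in all, crops included, and the job is handed in when it is done.

Besides the shell and the picture viewer there is one more tool, called after ">>>" in YAML: its name, and indented under it one key for each argument. drive_tool: Moves the arm, as the interface text tells. Its arguments: {"type":"object","properties":{"moves":{"type":"array","items":{"type":"array"}},"grip_force":{"type":"number"}},"required":["moves"]}

```bash
mkdir -p pics
cat > h.py <<'E'
from plant import ctrl
import numpy as np, cv2
def cam(n,f=None):
    c=ctrl.read_camera(n)
    if f: cv2.imwrite('pics/'+f,c["image"][:,:,::-1])
    return c
def ray(c,u,v):
    R=np.array(c["R"]);t=np.array(c["t"])
    d=R.T@np.array([(u-c["cx"])/c["fx"],(v-c["cy"])/c["fy"],1]);return -R.T@t,d/np.linalg.norm(d)
def onz(c,u,v,z):
    o,d=ray(c,u,v);return o+d*(z-o[2])/d[2]
def tri(c1,p1,c2,p2):
    o,d=ray(c1,*p1);q,e=ray(c2,*p2)
    s=np.linalg.lstsq(np.c_[d,-e],q-o,rcond=None)[0]
    a,b=o+s[0]*d,q+s[1]*e
    return (a+b)/2,np.linalg.norm(a-b)
def proj(c,X):
    p=np.array(c["R"])@np.array(X)+np.array(c["t"]);return p[0]/p[2]*c["fx"]+c["cx"],p[1]/p[2]*c["fy"]+c["cy"]
E
python3 - <<'E'
from h import *
np.set_printoptions(precision=3,suppress=True)
ims=[]
for n in("scene","side","wrist"):
    c=cam(n,n+'0.png');print(n,c["fx"],-np.array(c["R"]).T@c["t"])
s=ctrl.get_state();print(s)
E
```

```text
scene 502.63468911825237 [0.129 0.769 0.539]
side 400.4583081999933 [ 0.393 -0.778  0.396]
wrist 317.4607405642825 [0.676 0.075 0.372]
{'time': 0.15, 'qpos': array([-0.15 ,  0.287,  1.578,  0.   ,  1.279, -0.15 ]), 'dq': array([-0.001, -0.002, -0.004,  0.   , -0.001,  0.001]), 'joint_efforts': array([  0.001, -40.66 , -29.314,  -0.   ,   0.004,  -0.   ]), 'eef_pos': array([0.674, 0.   , 0.211]), 'tcp_rot': array([ 0.707,  0.707, -0.001, -0.001]), 'contact_force': array([-0.011,  0.328,  0.005]), 'wrist_torque': array([ 0.032, -0.008,  0.012]), 'finger_force': 0.0, 'opening': 0.9974068363041673}
```

View pics/scene0.png

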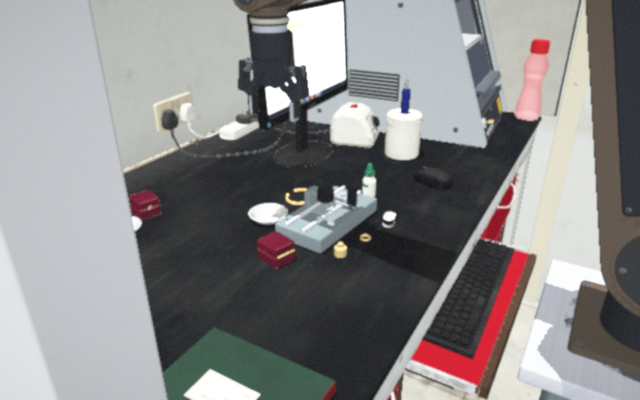

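View pics/side0.png

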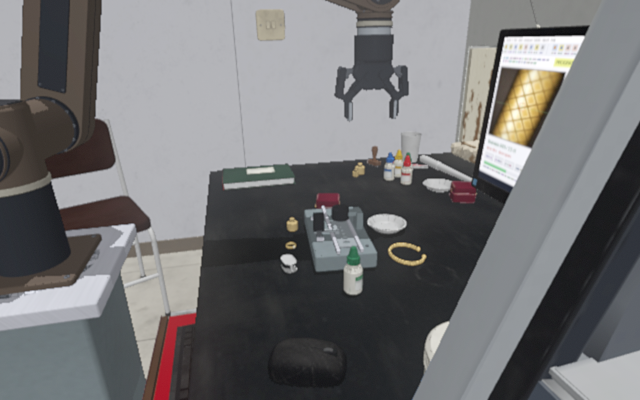

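View pics/wrist0.png

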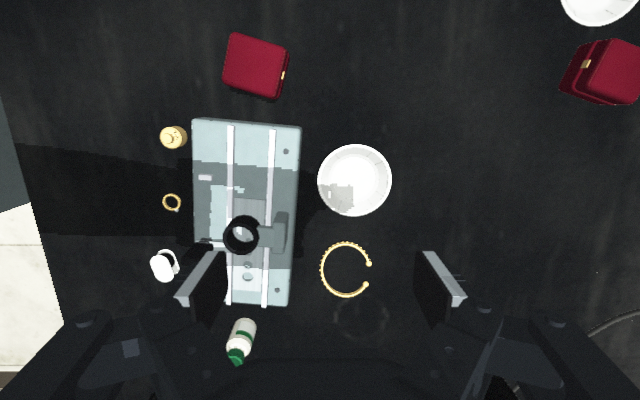

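Viewer found: wrist view shows the base (193–302, 118–306) with the long side nearly vertical in the image (image up = world +y) and the eyepiece at (241,234). The lever is partly behind the left finger near (205,250). I'll shut the fingers and shift for a clear view from above.

>>> drive_tool:
  moves:
    - [[0, 0, 0], [-0.02, -0.035, 0], 0]
    - [[0, 0, 0], [-0.02, -0.035, 0], 0]
    - [[0, 0, 0], [-0.02, -0.03, 0], 0]
    - [[0, 0, 0], [0, 0, 0], 0]
    - [[0, 0, 0], [0, 0, 0], 0]

```text
time: 0.78
eef_pos: [0.5754, -0.0599, 0.2125]
tcp_rot: [0.707, 0.707, 0.0, 0.0]
contact_force: [-0.5, 0.4, -0.5]
opening: 0.002
finger_force: 0.0
```

Run:
```python
from h import *
c=cam("wrist","w1.png")
s=ctrl.get_state();print(s["eef_pos"],s["tcp_rot"],s["opening"],s["time"])
```

```text
[ 0.57561288 -0.05966841  0.21250139] [7.07013334e-01 7.07200164e-01 2.43165201e-04 1.19740940e-04] -7.088133257190216e-05 0.825
```

View pics/w1.png

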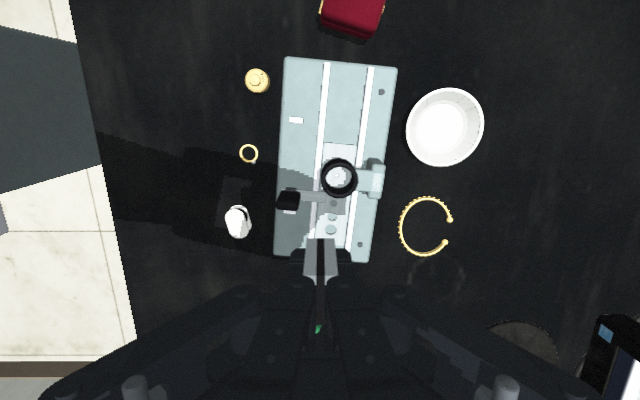

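Clear view now: base corners near (285,57), (397,68), (368,263), (274,256), eyepiece at (339,177), lever top near (288,198), left stop at (296,120). Next I'll measure and zoom in.

Run:
```python
from h import *
np.set_printoptions(precision=4,suppress=True)
c=cam("wrist");im=c["image"]
hsv=cv2.cvtColor(im,cv2.COLOR_RGB2HSV)
m=((hsv[...,2]>75)&(hsv[...,1]>8)&(hsv[...,0]>75)&(hsv[...,0]<115)).astype(np.uint8)
m[:, :255]=0; m[:,405:]=0; m[:40]=0; m[236:]=0
def edge(rows,side):
    P=[]
    for r in rows:
        x=np.flatnonzero(m[r]); 
        if len(x)>20: P.append((x[0] if side==0 else x[-1]+1,r))
    P=np.array(P,float);W=np.array([onz(c,*p,.036) for p in P])
    f=np.polyfit(W[:,1],W[:,0],1);return f,P[[0,-1]],W[[0,-1]]
for r,s in ((range(75,170,5),0),(range(75,150,5),1)):
    print(edge(r,s))
for n,p in dict(TL=(285,57),TR=(397,68),BR=(368,263),BL=(274,256)).items(): print(n,onz(c,*p,.036))
g=im[150:205,312:370].max(2)
print('eyepiece',onz(c,339,177,.082),'lever',onz(c,288,198,.086),'stop',onz(c,296,120,.043))
sd=cam("side");
a=cv2.resize(im[130:230,250:370],(0,0),fx=5,fy=5,interpolation=cv2.INTER_CUBIC)
b=cv2.resize(sd["image"][190:280,290:390],(500,450),interpolation=cv2.INTER_CUBIC)
b=np.clip(b*1.5,0,255)
cv2.imwrite('pics/crA.png',np.clip(a*1.5,0,255)[:,:,::-1]);cv2.imwrite('pics/crB.png',b[:,:,::-1])
```

```text
(array([0.0917, 0.5354]), array([[282.,  75.],
       [277., 165.]]), array([[ 0.5386,  0.0388,  0.036 ],
       [ 0.5301, -0.0521,  0.036 ]]))
(array([0.092 , 0.6497]), array([[397.,  75.],
       [387., 145.]]), array([[ 0.653 ,  0.0389,  0.036 ],
       [ 0.6473, -0.0305,  0.036 ]]))
TL [0.5421 0.0554 0.036 ]
TR [0.6526 0.0454 0.036 ]
BR [ 0.6334 -0.1699  0.036 ]
BL [ 0.5224 -0.1607  0.036 ]
eyepiece [ 0.5943 -0.0543  0.082 ] lever [ 0.5462 -0.0738  0.086 ] stop [ 0.5521 -0.0044  0.043 ][ WARN:0@2.003] global loadsave.cpp:1063 imwrite_ Unsupported depth image for selected encoder is fallbacked to CV_8U.
```

View pics/crA.png

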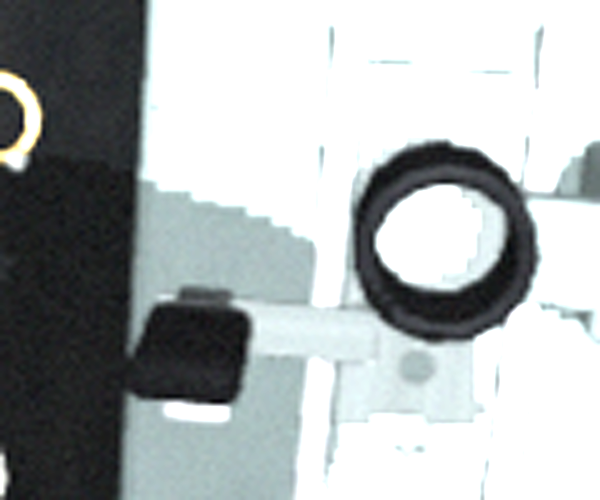

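View pics/crB.png

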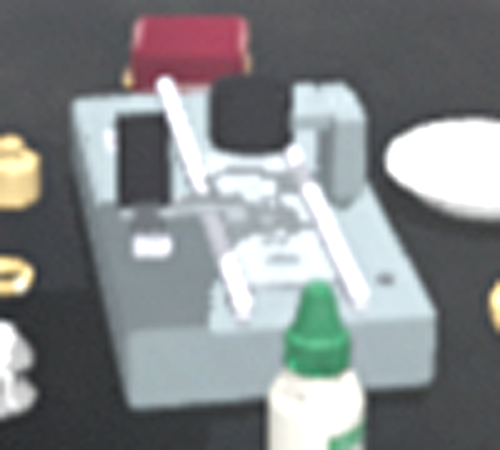

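Crops: the lever is a dark plate with its top face around wrist (287,205) and side (318.5,213). The white right stop is just below it at wrist (289,212), with a visible gap in the side view. I'll triangulate it and test travel 0 against travel 16 mm.

Run:
```python
from h import *
np.set_printoptions(precision=4,suppress=True)
w=cam("wrist");s=cam("side")
xv=np.array([.9958,-.0916,0]);yv=np.array([.0916,.9958,0]);O=np.array([.5945,-.0575,0])
print('tri lever',tri(w,(287,205),s,(318.5,213)))
print('tri eyepiece',tri(w,(339,180),s,(340.5,208)), 'onz',onz(w,339,180,.082),'lever onz',onz(w,287,205,.086))
V=lambda x,y,z:O+x*xv+y*yv+np.array([0,0,z])
for n,c,off,k in(('wrist',w,(250,130),5),('side',s,(290,190),5)):
    print(n)
    for t in(0,.016):
        print(t,[(np.round((np.array(proj(c,V(-.048+a,-.04+t+b,z)))-off)*k)).tolist() for z in (.086,.046) for a in(-.011,.011) for b in(-.005,.005)])
    print('stop R',[(np.round((np.array(proj(c,V(-.048+a,-.0495+b,.043)))-off)*k)).tolist() for a in (0,) for b in(-.003,.003)],'stopL',(np.array(proj(c,V(-.048,.0495,.043)))))
```

```text
tri lever (array([ 0.5445, -0.0814,  0.0835]), np.float64(0.0005546600096663801))
tri eyepiece (array([ 0.5948, -0.0579,  0.0788]), np.float64(0.0005183497962509878)) onz [ 0.5944 -0.057   0.082 ] lever onz [ 0.545  -0.0806  0.086 ]
wrist
0 [[118.0, 455.0], [121.0, 406.0], [232.0, 465.0], [235.0, 416.0], [144.0, 388.0], [146.0, 344.0], [245.0, 397.0], [248.0, 353.0]]
0.016 [[122.0, 377.0], [125.0, 327.0], [237.0, 387.0], [241.0, 337.0], [148.0, 318.0], [151.0, 273.0], [250.0, 327.0], [254.0, 282.0]]
stop R [[193.0, 420.0], [195.0, 394.0]] stopL [295.1538 119.5764]
side
0 [[119.0, 128.0], [116.0, 118.0], [176.0, 124.0], [173.0, 114.0], [121.0, 223.0], [118.0, 211.0], [178.0, 219.0], [174.0, 207.0]]
0.016 [[114.0, 112.0], [111.0, 102.0], [170.0, 108.0], [167.0, 98.0], [116.0, 205.0], [114.0, 194.0], [172.0, 201.0], [168.0, 190.0]]
stop R [[152.0, 236.0], [150.0, 229.0]] stopL [314.1182 215.9085]
```

The stop and eyepiece agree with the fit (within about 1 mm). The right stop is visible behind the lever, so the slide starts in click one. I'll move above the right of the lever, aligned with the viewer.

>>> drive_tool:
  moves:
    - [[0, 0, 0], [-0.027, -0.018, 0], 0]
    - [[0, 0, 0], [-0.026, -0.018, 0], 0]
    - [[0, 0, 0.092], [0, 0, 0], 0]
    - [[0, 0, 0], [0, 0, 0.03], 0]
    - [[0, 0, 0], [0, 0, 0.02], 0]

```text
time: 1.65
eef_pos: [0.539, -0.1127, 0.1613]
tcp_rot: [0.739, 0.674, -0.0, -0.0]
contact_force: [-0.6, 0.6, -0.7]
opening: 0.002
finger_force: 0.0
```

```bash
cat >> h.py <<'E'
xv=np.array([.9958,-.0916,0]);yv=np.array([.0916,.9958,0]);O=np.array([.5945,-.0575,0])
V=lambda x,y,z:O+x*xv+y*yv+np.array([0,0,z])
def st():
    s=ctrl.get_state();d=s["eef_pos"]-O
    print('viewer xyz mm',np.round(1000*np.array([d@xv,d@yv,d[2]]),1),'F',np.round([s["contact_force"]@xv,s["contact_force"]@yv,s["contact_force"][2]],1),'rot',np.round(s["tcp_rot"],3),'t',s["time"])
E
python3 - <<'E'
from h import *
np.set_printoptions(precision=4,suppress=True)
st();c=cam("wrist");s=cam("side")
for n,c,z in(('w',c,0),('s',s,0)):
    for t in(0,.016): print(n,t,np.round([proj(c,V(-.048,-.04+t+b,.086)) for b in(-.005,.005)],1).tolist())
a=c
c=cam("wrist")
u,v=map(int,proj(c,V(-.048,-.03,.086)))
A=cv2.resize(c["image"][max(0,v-50):v+50,u-60:u+60],(480,400),interpolation=cv2.INTER_CUBIC)
B=cv2.resize(s["image"][180:260,290:350],(300,400),interpolation=cv2.INTER_CUBIC)
print('offs',u-60,max(0,v-50))
cv2.imwrite('pics/c2.png',np.clip(np.hstack([A,B]).astype(float)*1.7,0,255).astype(np.uint8)[:,:,::-1])
E
```

```text
viewer xyz mm [-50.3 -60.1 161.3] F [-0.7  0.5 -0.7] rot [ 0.739  0.674 -0.    -0.   ] t 1.65
w 0 [[322.1, 181.5], [322.2, 168.6]]
w 0.016 [[322.2, 160.8], [322.2, 147.5]]
s 0 [[319.5, 215.3], [318.9, 213.2]]
s 0.016 [[318.5, 212.0], [317.8, 210.0]]
offs 264 113
```

View pics/c2.png

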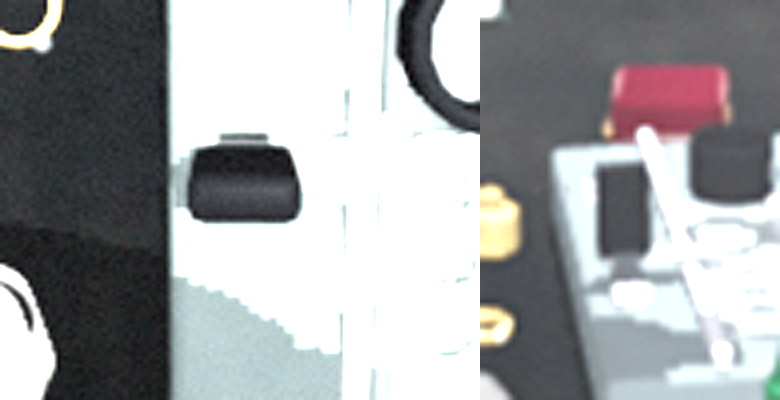

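The lever's right top edge reads about 10–12 mm of travel, clearly not 0, so click one fits best. I'll cross-check with the slide holes in the earlier picture: (334,204), (332,217) and (331,229), by viewer position and size.

Run:
```python
from h import *
from scipy.spatial.transform import Rotation as Ro
c=cam("wrist");s=ctrl.get_state()
T=Ro.from_quat(s["tcp_rot"]).as_matrix();p=s["eef_pos"]
R=np.array(c["R"]);Rc=R@T;tc=R@p+c["t"]     # cam from tool
T1=Ro.from_quat([7.07013334e-01,7.07200164e-01,2.43165201e-04,1.19740940e-04]).as_matrix();p1=np.array([0.57561288,-0.05966841,0.21250139])
k=dict(c);k["R"]=Rc@T1.T;k["t"]=tc-k["R"]@p1
im=cv2.imread('pics/w1.png',0)
def vw(u,v,z):
    d=onz(k,u,v,z)-O;return np.round(1000*np.array([d@xv,d@yv]),1)
for q in((334,204),(332,217),(331,229)): print(q,vw(*q,.042))
# rows along slide axis
for y in range(-60,-14,2):
    print(y,[int(im[int(round(b)),int(round(a))]) for a,b in(proj(k,V(x/1000,y/1000,.042)) for x in range(-10,11,2))])
```

```text
(334, 204) [ -0.8 -36.1]
(332, 217) [ -1.4 -51.3]
(331, 229) [ -1.1 -65.7]
-60 [237, 236, 234, 219, 227, 229, 229, 238, 235, 239, 240]
-58 [236, 235, 234, 233, 237, 237, 240, 237, 236, 238, 240]
-56 [237, 236, 234, 230, 223, 222, 236, 237, 235, 238, 240]
-54 [238, 235, 204, 157, 196, 140, 194, 237, 235, 238, 240]
-52 [238, 234, 202, 204, 206, 203, 186, 225, 236, 236, 240]
-50 [234, 236, 198, 204, 206, 205, 202, 224, 236, 239, 240]
-48 [237, 236, 214, 201, 202, 196, 184, 223, 230, 233, 234]
-46 [157, 156, 156, 139, 148, 145, 157, 157, 156, 160, 160]
-44 [156, 156, 154, 154, 159, 154, 162, 155, 154, 158, 162]
-42 [155, 152, 151, 155, 157, 156, 161, 157, 157, 157, 160]
-40 [159, 157, 152, 152, 153, 151, 164, 161, 154, 158, 162]
-38 [159, 156, 149, 129, 137, 147, 158, 157, 156, 155, 158]
-36 [161, 159, 149, 128, 125, 121, 150, 159, 157, 160, 160]
-34 [157, 153, 147, 127, 125, 126, 147, 158, 157, 156, 162]
-32 [159, 158, 146, 137, 129, 125, 155, 156, 154, 155, 159]
-30 [160, 159, 154, 151, 152, 153, 155, 153, 155, 157, 160]
-28 [148, 152, 150, 127, 44, 31, 26, 36, 128, 138, 152]
-26 [120, 124, 41, 40, 48, 57, 57, 46, 46, 42, 42]
-24 [50, 44, 49, 48, 31, 39, 36, 38, 37, 44, 50]
-22 [40, 45, 18, 20, 13, 20, 13, 19, 19, 20, 38]
-20 [43, 19, 19, 17, 16, 17, 23, 18, 19, 25, 15]
-18 [26, 20, 19, 20, 41, 47, 49, 20, 21, 20, 19]
-16 [17, 26, 113, 164, 176, 169, 133, 118, 89, 29, 15]
```

The holes measured at viewer y ≈ −35, −51 and −66 mm, with widths of about 6, 8.5 and 11 mm, are holes 3–5. That confirms the start is click one, with a frame bias of about −3 mm in y. Two more clicks are needed. Lowering beside the lever.

>>> drive_tool:
  moves:
    - [[0, 0, 0], [0, 0, 0.035], 0]
    - [[0, 0, 0], [0, 0, 0.03], 0]
    - [[0, 0, 0], [0, 0, 0.02], 0]
    - [[0, 0, 0], [0, 0, 0.007], 0]
    - [[0, 0, 0], [0, 0, 0], 0]

```text
time: 2.48
eef_pos: [0.5397, -0.1132, 0.0713]
tcp_rot: [0.739, 0.674, 0.0, 0.001]
contact_force: [-0.0, -0.3, 0.6]
opening: -0.003
finger_force: 0.0
```

>>> drive_tool:
  moves:
    - [[0, 0, 0], [0.004, 0, 0], 0]
    - [[0, 0, 0], [0.004, 0, 0], 0]
    - [[0, 0, 0], [0.002, 0, 0], 0]
    - [[0, 0, 0], [0, 0, 0], 0]

```text
time: 2.98
eef_pos: [0.54, -0.1028, 0.0707]
tcp_rot: [0.739, 0.674, 0.0, 0.0]
contact_force: [-0.5, 0.3, -0.0]
opening: -0.002
finger_force: 0.0
```

Run:
```python
from h import *
st();c=cam("wrist");s=cam("side","s2.png")
A=c["image"][60:400,160:480]
B=cv2.resize(s["image"][180:265,280:360],(320,340),interpolation=cv2.INTER_CUBIC)
cv2.imwrite('pics/c3.png',np.clip(np.hstack([A,B])*1.4,0,255).astype(np.uint8)[:,:,::-1])
```

```text
viewer xyz mm [-50.1 -50.1  70.7] F [-0.5  0.3 -0. ] rot [0.739 0.674 0.    0.   ] t 2.975
```

View pics/c3.png

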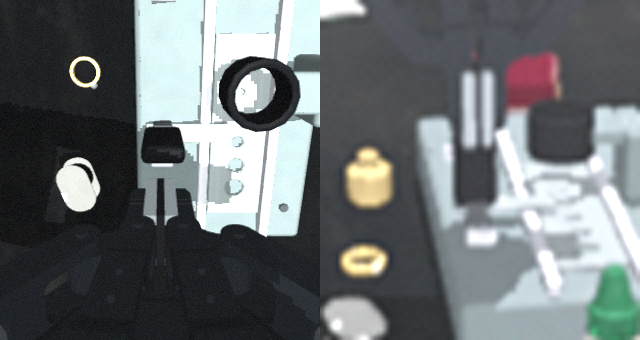

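The shut fingertips stand right behind the lever at crop (162,190), lined up with its face at (162,145). The side view shows them at lever height with the stop below. Advancing slowly, watching the force.

>>> drive_tool:
  moves:
    - [[0, 0, 0], [0.001, 0, 0], 0]
    - [[0, 0, 0], [0.001, 0, 0], 0]
    - [[0, 0, 0], [0.001, 0, 0], 0]
    - [[0, 0, 0], [0.001, 0, 0], 0]
    - [[0, 0, 0], [0.001, 0, 0], 0]

```text
time: 3.7
eef_pos: [0.5403, -0.098, 0.0704]
tcp_rot: [0.739, 0.674, -0.0, -0.0]
contact_force: [0.3, 0.3, -0.0]
opening: -0.002
finger_force: 0.0
```

>>> drive_tool:
  moves:
    - [[0, 0, 0], [0.001, 0, 0], 0]
    - [[0, 0, 0], [0.001, 0, 0], 0]
    - [[0, 0, 0], [0.001, 0, 0], 0]

```text
time: 4.08
eef_pos: [0.5406, -0.095, 0.0704]
tcp_rot: [0.739, 0.674, -0.0, -0.0]
contact_force: [-0.4, 0.5, 0.4]
opening: 0.003
finger_force: 0.0
```

>>> drive_tool:
  moves:
    - [[0, 0, 0], [0.001, 0, 0], 0]
    - [[0, 0, 0], [0.001, 0, 0], 0]

```text
time: 4.32
eef_pos: [0.5408, -0.093, 0.0704]
tcp_rot: [0.739, 0.674, -0.0, 0.0]
contact_force: [-0.3, 0.8, -0.3]
opening: -0.002
finger_force: 0.0
```

>>> drive_tool:
  moves:
    - [[0, 0, 0], [0.001, 0, 0], 0]
    - [[0, 0, 0], [0.001, 0, 0], 0]

```text
time: 4.58
eef_pos: [0.541, -0.091, 0.0705]
tcp_rot: [0.739, 0.674, 0.0, 0.0]
contact_force: [-0.2, -0.8, -0.3]
opening: 0.001
finger_force: 0.0
```

>>> drive_tool:
  moves:
    - [[0, 0, 0], [0.001, 0, 0], 0]

```text
time: 4.7
eef_pos: [0.5411, -0.09, 0.0704]
tcp_rot: [0.739, 0.674, -0.0, -0.0]
contact_force: [-0.6, 0.2, -0.4]
opening: -0.001
finger_force: 0.0
```

>>> drive_tool:
  moves:
    - [[0, 0, 0], [0.001, 0, 0], 0]

```text
time: 4.82
eef_pos: [0.5412, -0.089, 0.0704]
tcp_rot: [0.739, 0.674, -0.0, -0.0]
contact_force: [-0.2, 0.9, 0.4]
opening: -0.0
finger_force: 0.0
```

>>> drive_tool:
  moves:
    - [[0, 0, 0], [0.001, 0, 0], 0]

```text
time: 4.95
eef_pos: [0.5413, -0.088, 0.0704]
tcp_rot: [0.739, 0.674, -0.0, -0.0]
contact_force: [0.8, -0.5, 0.1]
opening: -0.002
finger_force: 0.0
```

>>> drive_tool:
  moves:
    - [[0, 0, 0], [0.001, 0, 0], 0]

```text
time: 5.08
eef_pos: [0.5414, -0.087, 0.0704]
tcp_rot: [0.739, 0.674, 0.0, 0.0]
contact_force: [-0.5, 0.6, -0.2]
opening: 0.005
finger_force: 0.0
```

Run:
```python
from h import *
st();c=cam("wrist","w4.png");s=cam("side")
A=c["image"][100:300,220:420]
A=cv2.resize(A,(400,400),interpolation=cv2.INTER_CUBIC)
B=cv2.resize(s["image"][180:265,280:360],(376,400),interpolation=cv2.INTER_CUBIC)
cv2.imwrite('pics/c4.png',np.clip(np.hstack([A,B])*2.0,0,255).astype(np.uint8)[:,:,::-1])
```

```text
viewer xyz mm [-50.2 -34.3  70.4] F [-0.5  0.6 -0.2] rot [0.739 0.674 0.    0.   ] t 5.075
```

View pics/c4.png

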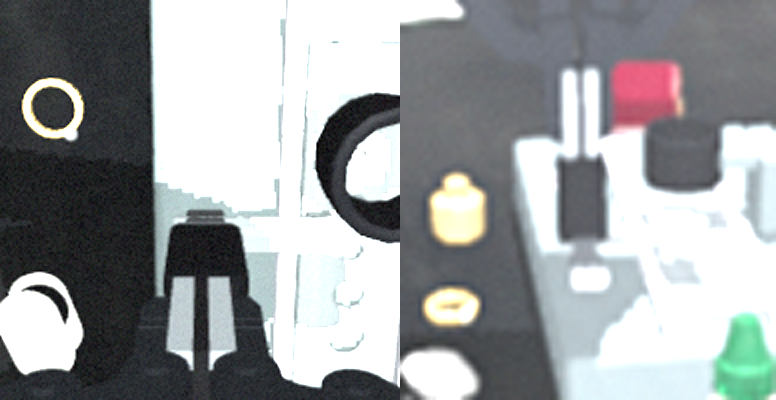

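The wrist view shows the fingertips meeting the lever's right edge at crop (205,275). In the side view the pale finger strips end at the lever's top (580,157), so I'll check by projection whether the tips really are at the expected height.

Run:
```python
from h import *
s=cam("side");w=cam("wrist")
p=ctrl.get_state()["eef_pos"]
sc=lambda q:np.round([(q[0]-280)*4.7+400,(q[1]-180)*4.706]).tolist()
wc=lambda q:np.round([(q[0]-220)*2,(q[1]-100)*2]).tolist()
for dz in(-.017,0,.017,.034):
    X=p+np.array([0,0,dz]);print(dz,[sc(proj(s,X+a*xv+b*yv)) for a in(-.0145,.0145) for b in (-.011,)],[wc(proj(w,X+a*xv+.011*yv)) for a in(-.0145,.0145)])
for t in(.013,.016): print('lever top R edge',[sc(proj(s,V(-.048+a,-.045+t,.086))) for a in(-.011,.011)],[wc(proj(w,V(-.048+a,-.045+t,.086))) for a in(-.011,.011)],'bot',[sc(proj(s,V(-.048,-.045+t,.046)))])
```

```text
-0.017 [[547.0, 242.0], [617.0, 237.0]] [[149.0, 225.0], [247.0, 225.0]]
0 [[546.0, 204.0], [616.0, 199.0]] [[144.0, 246.0], [251.0, 246.0]]
0.017 [[545.0, 166.0], [616.0, 161.0]] [[138.0, 272.0], [256.0, 272.0]]
0.034 [[544.0, 127.0], [616.0, 122.0]] [[131.0, 303.0], [263.0, 303.0]]
lever top R edge [[555.0, 155.0], [608.0, 152.0]] [[162.0, 301.0], [250.0, 301.0]] bot [[583.0, 241.0]]
lever top R edge [[554.0, 152.0], [607.0, 149.0]] [[162.0, 290.0], [250.0, 290.0]] bot [[582.0, 238.0]]
```

Projection explains it: the tip predicts side row 242 and the dark rectangle ends at 240, so the fingers' lower part is dark rubber and the height is right. Now I'll measure the lever's left foot edge to see whether it has moved yet.

```bash
cat >> h.py <<'E'
def slide(c):
    # dark edge of the lever's left lower side, along viewer y at z=.046, sampled at x=-42..-54
    g=cv2.cvtColor(c["image"],cv2.COLOR_RGB2GRAY).astype(np.float32)
    r=[]
    for x in np.arange(-.056,-.0379,.002):
        ys=np.arange(.06,-.04,-.0005)
        P=np.array([proj(c,V(x,y,.046)) for y in ys],np.float32)
        v=cv2.remap(g,P[None,:,0].copy(),P[None,:,1].copy(),cv2.INTER_LINEAR)[0]
        k=np.flatnonzero(v<60); r.append(round((ys[k[0]]+.035)*1000,1) if len(k) else None)
    return r
def holes(c):
    g=cv2.cvtColor(c["image"],cv2.COLOR_RGB2GRAY).astype(np.float32)
    ys=np.arange(-.1,.06,.002)
    P=np.array([proj(c,V(-.001,y,.042)) for y in ys],np.float32)
    v=cv2.remap(g,P[None,:,0].copy(),P[None,:,1].copy(),cv2.INTER_LINEAR)[0]
    return [(round(1000*a),int(b)) for a,b in zip(ys,v)]
E
python3 - <<'E'
from h import *
c=cam("wrist");print('edge travel',slide(c));print(holes(c));st()
E
```

```text
edge travel [np.float64(9.5), np.float64(10.0), np.float64(13.5), np.float64(13.5), np.float64(13.5), np.float64(13.5), np.float64(14.0), np.float64(9.5), np.float64(9.0), np.float64(8.5)]
[(-100, 25), (-98, 28), (-96, 23), (-94, 21), (-92, 23), (-90, 21), (-88, 22), (-86, 21), (-84, 21), (-82, 23), (-80, 26), (-78, 208), (-76, 210), (-74, 189), (-72, 96), (-70, 162), (-68, 166), (-66, 168), (-64, 166), (-62, 165), (-60, 210), (-58, 207), (-56, 125), (-54, 152), (-52, 170), (-50, 172), (-48, 171), (-46, 190), (-44, 211), (-42, 212), (-40, 186), (-38, 152), (-36, 170), (-34, 171), (-32, 180), (-30, 206), (-28, 27), (-26, 29), (-24, 33), (-22, 22), (-20, 13), (-18, 75), (-16, 189), (-14, 212), (-12, 213), (-10, 214), (-8, 213), (-6, 193), (-4, 253), (-2, 186), (0, 27), (2, 37), (4, 43), (6, 17), (8, 13), (10, 13), (12, 8), (14, 99), (16, 217), (18, 219), (20, 218), (22, 218), (24, 218), (26, 219), (28, 216), (30, 176), (32, 173), (34, 171), (36, 170), (38, 170), (40, 172), (42, 172), (44, 172), (46, 171), (48, 174), (50, 173), (52, 174), (54, 172), (56, 172), (58, 173)]
viewer xyz mm [-50.2 -34.3  70.4] F [ 0.7 -0.7 -0.1] rot [ 0.739  0.674 -0.     0.   ] t 5.325
```

>>> drive_tool:
  moves:
    - [[0, 0, 0], [0.001, 0, 0], 0]

```text
time: 5.45
eef_pos: [0.5415, -0.0861, 0.0705]
tcp_rot: [0.739, 0.674, 0.0, 0.0]
contact_force: [0.1, 0.0, -1.2]
opening: -0.001
finger_force: 0.0
```

>>> drive_tool:
  moves:
    - [[0, 0, 0], [0.001, 0, 0], 0]

```text
time: 5.58
eef_pos: [0.5416, -0.085, 0.0705]
tcp_rot: [0.739, 0.674, 0.0, 0.0]
contact_force: [0.8, -0.5, -0.2]
opening: 0.001
finger_force: 0.0
```

Run:
```python
from h import *
c=cam("wrist");print('edge travel',slide(c));st()
```

```text
edge travel [np.float64(9.5), np.float64(9.5), np.float64(14.0), np.float64(14.0), np.float64(14.0), np.float64(14.0), np.float64(14.0), np.float64(9.5), np.float64(9.0), np.float64(8.0)]
viewer xyz mm [-50.2 -32.2  70.4] F [-0.4  0.6 -0.6] rot [ 0.739  0.674  0.    -0.   ] t 5.625
```

The lever hasn't moved and isn't in contact (holes still at −36, −51 and −66). Continuing.

>>> drive_tool:
  moves:
    - [[0, 0, 0], [0.001, 0, 0], 0]

```text
time: 5.75
eef_pos: [0.5416, -0.084, 0.0704]
tcp_rot: [0.739, 0.674, -0.0, -0.0]
contact_force: [-0.1, -0.4, -0.1]
opening: -0.004
finger_force: 0.0
```

>>> drive_tool:
  moves:
    - [[0, 0, 0], [0.001, 0, 0], 0]

```text
time: 5.88
eef_pos: [0.5417, -0.083, 0.0704]
tcp_rot: [0.739, 0.674, -0.0, -0.0]
contact_force: [-0.4, 0.0, -0.3]
opening: 0.002
finger_force: 0.0
```

>>> drive_tool:
  moves:
    - [[0, 0, 0], [0.001, 0, 0], 0]

```text
time: 6.0
eef_pos: [0.5418, -0.082, 0.0704]
tcp_rot: [0.739, 0.674, -0.0, -0.0]
contact_force: [-0.3, 0.5, 0.1]
opening: -0.002
finger_force: 0.0
```

>>> drive_tool:
  moves:
    - [[0, 0, 0], [0.001, 0, 0], 0]

```text
time: 6.12
eef_pos: [0.5419, -0.081, 0.0704]
tcp_rot: [0.739, 0.674, 0.0, -0.0]
contact_force: [0.1, 0.1, 0.4]
opening: -0.002
finger_force: 0.0
```

Run:
```python
from h import *
c=cam("wrist");print('edge travel',[float(a) for a in slide(c)]);st()
```

```text
edge travel [9.5, 9.5, 14.0, 14.0, 14.0, 14.0, 14.0, 9.5, 9.0, 8.0]
viewer xyz mm [-50.2 -28.1  70.4] F [ 0.5  0.2 -0.2] rot [ 0.739  0.674  0.    -0.   ] t 6.175
```

There's no contact although the TCP is nearly at the lever's face, so the tips may be passing above it. I'll use a montage (current wrist and side views plus the unobstructed w1) to settle the true tip height.

Run:
```python
from h import *
st();c=cam("wrist","w5.png");s=cam("side","s5.png");sc=cam("scene","sc5.png")
z=lambda im,r0,r1,c0,c1:cv2.resize(im[r0:r1,c0:c1],(400,300),interpolation=cv2.INTER_CUBIC)
w1=cv2.imread('pics/w1.png')[:,:,::-1]
u,v=map(int,proj(sc,V(-.048,-.025,.08)))
M=np.vstack([np.hstack([z(w1,190,265,270,370),z(c["image"],170,260,260,380)]),np.hstack([z(s["image"],190,250,280,360),z(sc["image"],v-30,v+30,u-40,u+40)])])
g=(255*(np.clip(M,0,255)/255.)**.55).astype(np.uint8)
cv2.imwrite('pics/m5.png',g[:,:,::-1])
print('scene off',u-40,v-30,'x5', [proj(sc,ctrl.get_state()["eef_pos"]+np.array([0,0,d])) for d in(-.017,.017)])
```

```text
viewer xyz mm [-50.2 -28.1  70.4] F [ 0.5  0.2 -0.2] rot [ 0.739  0.674  0.    -0.   ] t 6.175
scene off 310 161 x5 [(np.float64(351.45496425681114), np.float64(202.27460624838048)), (np.float64(351.9055524064017), np.float64(187.7289445111263))]
```

View pics/m5.png

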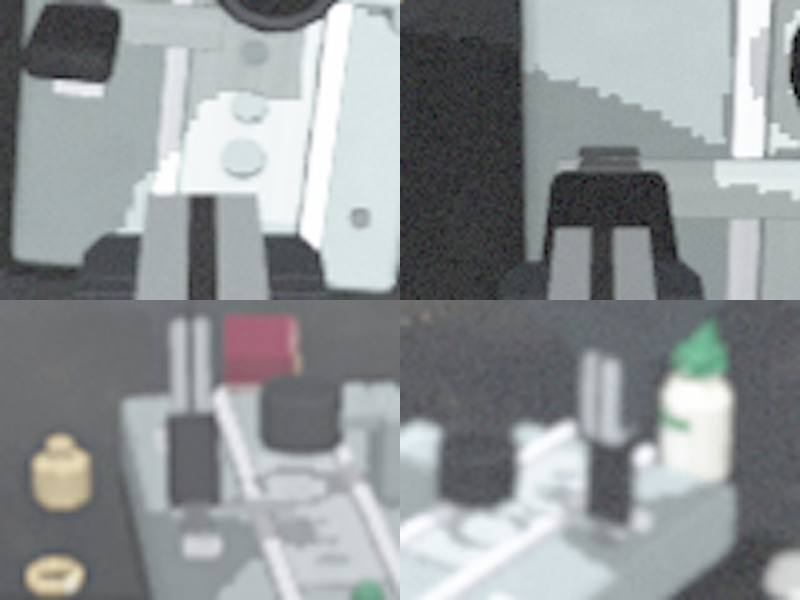

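The montage settles it. In the scene view (bottom right) the tips end at (610,440), just above the lever's top, and the side view agrees. The real tips stand at z ≈ 0.087, about 17 mm behind the TCP rather than ahead. Nothing was touched. I'll rise, back off and come down lower.

>>> drive_tool:
  moves:
    - [[0, 0, 0], [0, 0, -0.008], 0]
    - [[0, 0, 0], [-0.012, 0, 0], 0]
    - [[0, 0, 0], [-0.012, 0, 0], 0]
    - [[0, 0, 0], [-0.01, 0, 0], 0]
    - [[0, 0, 0], [0, 0, 0.01], 0]

```text
time: 6.95
eef_pos: [0.5394, -0.1163, 0.0689]
tcp_rot: [0.739, 0.673, 0.0, 0.001]
contact_force: [1.2, 0.2, 0.6]
opening: 0.001
finger_force: 0.0
```

>>> drive_tool:
  moves:
    - [[0, 0, 0], [0, 0, 0.008], 0]
    - [[0, 0, 0], [0, 0, 0.008], 0]
    - [[0, 0, 0], [0, 0, 0.004], 0]
    - [[0, 0, 0], [0, 0, 0], 0]

```text
time: 7.45
eef_pos: [0.5385, -0.1146, 0.0479]
tcp_rot: [0.739, 0.674, -0.0, -0.0]
contact_force: [0.5, -0.8, 0.2]
opening: 0.004
finger_force: 0.0
```

Run:
```python
from h import *
st();c=cam("wrist","w6.png");s=cam("side","s6.png")
print('edge travel',[float(a) for a in slide(c)])
# finger tip in side view: bright finger column profile
g=cv2.cvtColor(s["image"],cv2.COLOR_RGB2GRAY);p=ctrl.get_state()["eef_pos"]
for u in(315,316,317,318,319,320,321,322): print(u,g[196:240:2,u].tolist())
print({d:np.round(proj(s,p-.011*yv+np.array([0,0,d])),1).tolist() for d in(-.017,0,.017,.03)})
```

```text
viewer xyz mm [-50.5 -62.   47.9] F [ 0.5 -0.8  0.2] rot [ 0.739  0.674 -0.    -0.   ] t 7.45
edge travel [95.0, 95.0, 95.0, 95.0, 95.0, 95.0, 95.0, 95.0, 95.0, 95.0]
315 [60, 60, 56, 60, 60, 60, 59, 58, 59, 57, 56, 56, 51, 53, 53, 51, 47, 39, 128, 137, 95, 101]
316 [60, 60, 55, 61, 60, 60, 58, 58, 86, 98, 98, 98, 90, 86, 88, 87, 93, 63, 110, 100, 91, 135]
317 [63, 61, 56, 61, 61, 60, 58, 58, 130, 153, 152, 152, 146, 144, 143, 143, 145, 96, 88, 82, 102, 174]
318 [75, 64, 62, 60, 59, 61, 60, 59, 134, 157, 157, 156, 155, 158, 159, 159, 160, 107, 82, 82, 104, 180]
319 [70, 67, 64, 58, 58, 62, 63, 53, 102, 131, 130, 130, 130, 144, 149, 149, 150, 98, 83, 83, 99, 178]
320 [61, 63, 61, 56, 54, 53, 60, 50, 70, 83, 82, 83, 81, 90, 90, 88, 89, 70, 85, 84, 107, 174]
321 [54, 57, 59, 56, 53, 54, 58, 60, 104, 112, 111, 111, 111, 111, 100, 96, 96, 71, 101, 86, 109, 173]
322 [54, 54, 57, 58, 59, 59, 60, 66, 140, 155, 153, 154, 154, 153, 152, 152, 149, 91, 132, 100, 105, 178]
{-0.017: [321.0, 247.7], 0: [320.8, 239.7], 0.017: [320.7, 231.5], 0.03: [320.6, 225.2]}
```

The tip is now at side row 230, z ≈ 0.068. I'll lower 6 mm more, then approach.

>>> drive_tool:
  moves:
    - [[0, 0, 0], [0, 0, 0.006], 0]
    - [[0, 0, 0], [0.004, 0, 0], 0]
    - [[0, 0, 0], [0.004, 0, 0], 0]
    - [[0, 0, 0], [0, 0, 0], 0]

```text
time: 8.05
eef_pos: [0.5396, -0.1066, 0.0425]
tcp_rot: [0.739, 0.674, 0.0, 0.0]
contact_force: [-0.4, -0.3, -0.7]
opening: 0.0
finger_force: 0.0
```

>>> drive_tool:
  moves:
    - [[0, 0, 0], [0.002, 0, 0], 0]
    - [[0, 0, 0], [0.002, 0, 0], 0]
    - [[0, 0, 0], [0.001, 0, 0], 0]

```text
time: 8.43
eef_pos: [0.5401, -0.1019, 0.0425]
tcp_rot: [0.739, 0.674, 0.0, 0.0]
contact_force: [0.4, -1.0, -0.2]
opening: -0.0
finger_force: 0.0
```

>>> drive_tool:
  moves:
    - [[0, 0, 0], [0.001, 0, 0], 0]
    - [[0, 0, 0], [0.001, 0, 0], 0]

```text
time: 8.68
eef_pos: [0.5402, -0.1, 0.0424]
tcp_rot: [0.739, 0.674, -0.0, -0.0]
contact_force: [0.8, 0.4, 0.4]
opening: -0.003
finger_force: 0.0
```

>>> drive_tool:
  moves:
    - [[0, 0, 0], [0.001, 0, 0], 0]
    - [[0, 0, 0], [0.001, 0, 0], 0]

```text
time: 8.93
eef_pos: [0.5404, -0.0981, 0.0425]
tcp_rot: [0.739, 0.674, -0.0, 0.0]
contact_force: [-0.4, -0.7, 1.1]
opening: 0.002
finger_force: 0.0
```

```bash
sed -i 's/v<60/(v<60)\&(P[:,1]>1)/' h.py
python3 - <<'E'
from h import *
c=cam("wrist");st();print('edge travel',[float(a) if a else a for a in slide(c)]); print(holes(c)[::1])
E
```

```text
viewer xyz mm [-50.2 -45.2  42.4] F [-0.  -0.6 -0.6] rot [ 0.739  0.674  0.    -0.   ] t 8.975
edge travel [10.5, 11.0, 15.0, 15.0, 15.0, 15.0, 14.5, 10.5, 10.5, 9.0]
[(-100, 29), (-98, 23), (-96, 25), (-94, 28), (-92, 24), (-90, 21), (-88, 20), (-86, 25), (-84, 21), (-82, 23), (-80, 29), (-78, 20), (-76, 23), (-74, 32), (-72, 174), (-70, 147), (-68, 164), (-66, 162), (-64, 164), (-62, 161), (-60, 145), (-58, 126), (-56, 122), (-54, 96), (-52, 154), (-50, 163), (-48, 167), (-46, 161), (-44, 207), (-42, 206), (-40, 205), (-38, 148), (-36, 144), (-34, 166), (-32, 164), (-30, 206), (-28, 203), (-26, 20), (-24, 26), (-22, 29), (-20, 30), (-18, 29), (-16, 155), (-14, 210), (-12, 210), (-10, 210), (-8, 208), (-6, 189), (-4, 212), (-2, 29), (0, 31), (2, 42), (4, 40), (6, 13), (8, 16), (10, 14), (12, 13), (14, 56), (16, 214), (18, 215), (20, 216), (22, 217), (24, 218), (26, 216), (28, 216), (30, 122), (32, 169), (34, 168), (36, 167), (38, 167), (40, 165), (42, 166), (44, 165), (46, 164), (48, 169), (50, 167), (52, 168), (54, 167), (56, 166), (58, 167)]
```

>>> drive_tool:
  moves:
    - [[0, 0, 0], [0.001, 0, 0], 0]
    - [[0, 0, 0], [0.001, 0, 0], 0]

```text
time: 9.22
eef_pos: [0.5406, -0.096, 0.0424]
tcp_rot: [0.739, 0.674, -0.0, 0.0]
contact_force: [-0.2, -1.3, 0.1]
opening: -0.001
finger_force: 0.5
```

>>> drive_tool:
  moves:
    - [[0, 0, 0], [0.001, 0, 0], 0]

```text
time: 9.35
eef_pos: [0.5407, -0.095, 0.0424]
tcp_rot: [0.739, 0.674, -0.0, 0.0]
contact_force: [-0.3, -0.6, -0.5]
opening: 0.0
finger_force: 0.1
```

>>> drive_tool:
  moves:
    - [[0, 0, 0], [0.001, 0, 0], 0]

```text
time: 9.48
eef_pos: [0.5407, -0.0945, 0.0424]
tcp_rot: [0.739, 0.674, -0.0, 0.0]
contact_force: [-0.5, -3.7, -0.2]
opening: 0.002
finger_force: 1.9
```

>>> drive_tool:
  moves:
    - [[0, 0, 0], [0.001, 0, 0], 0]

```text
time: 9.6
eef_pos: [0.5408, -0.0943, 0.0425]
tcp_rot: [0.738, 0.674, -0.001, 0.001]
contact_force: [-1.6, -6.4, -0.0]
opening: 0.003
finger_force: 3.6
```

>>> drive_tool:
  moves:
    - [[0, 0, 0], [0.001, 0, 0], 0]

```text
time: 9.72
eef_pos: [0.5408, -0.094, 0.0426]
tcp_rot: [0.738, 0.674, -0.001, 0.001]
contact_force: [-1.8, -8.6, -1.8]
opening: 0.001
finger_force: 4.3
```

Contact came at viewer y ≈ −43 mm and the push force is building. Continuing in 1 mm steps.

>>> drive_tool:
  moves:
    - [[0, 0, 0], [0.001, 0, 0], 0]

```text
time: 9.85
eef_pos: [0.5408, -0.0937, 0.0426]
tcp_rot: [0.738, 0.674, -0.002, 0.002]
contact_force: [-1.9, -10.5, -0.6]
opening: 0.001
finger_force: 5.7
```

>>> drive_tool:
  moves:
    - [[0, 0, 0], [0.001, 0, 0], 0]

```text
time: 9.98
eef_pos: [0.5409, -0.0936, 0.0426]
tcp_rot: [0.738, 0.675, -0.003, 0.002]
contact_force: [-1.8, -14.8, -1.1]
opening: 0.003
finger_force: 7.1
```

>>> drive_tool:
  moves:
    - [[0, 0, 0], [0.001, 0, 0], 0]

```text
time: 10.1
eef_pos: [0.5409, -0.0933, 0.0426]
tcp_rot: [0.738, 0.675, -0.003, 0.003]
contact_force: [-2.4, -12.2, -1.5]
opening: 0.004
finger_force: 6.4
```

Run:
```python
from h import *
c=cam("wrist");st();print('edge travel',[float(a) if a else a for a in slide(c)])
```

```text
viewer xyz mm [-50.1 -40.1  42.6] F [ -1.5 -11.7  -1. ] rot [ 0.738  0.675 -0.003  0.002] t 10.15
edge travel [15.5, 16.0, 19.5, 19.5, 19.5, 20.0, 19.5, 15.5, 15.5, 14.0]
```

>>> drive_tool:
  moves:
    - [[0, 0, 0], [0.001, 0, 0], 0]

```text
time: 10.28
eef_pos: [0.541, -0.0923, 0.0426]
tcp_rot: [0.738, 0.675, -0.003, 0.003]
contact_force: [-3.6, -15.6, -1.5]
opening: -0.002
finger_force: 7.9
```

>>> drive_tool:
  moves:
    - [[0, 0, 0], [0.0005, 0, 0], 0]

```text
time: 10.4
eef_pos: [0.541, -0.0922, 0.0426]
tcp_rot: [0.738, 0.675, -0.003, 0.003]
contact_force: [-3.0, -16.0, -0.7]
opening: 0.0
finger_force: 8.2
```

Run:
```python
from h import *
c=cam("wrist");st();print('edge travel',[float(a) if a else a for a in slide(c)])
```

```text
viewer xyz mm [-50.1 -39.4  42.6] F [ -1.6 -15.5  -2.1] rot [ 0.738  0.675 -0.003  0.003] t 10.45
edge travel [16.5, 17.0, 21.0, 21.0, 21.0, 20.5, 20.5, 16.5, 16.5, 15.5]
```

>>> drive_tool:
  moves:
    - [[0, 0, 0], [0.0005, 0, 0], 0]

```text
time: 10.58
eef_pos: [0.5411, -0.0912, 0.0426]
tcp_rot: [0.738, 0.675, -0.003, 0.003]
contact_force: [-2.7, -12.9, -1.0]
opening: -0.002
finger_force: 7.0
```

>>> drive_tool:
  moves:
    - [[0, 0, 0], [0.0005, 0, 0], 0]

```text
time: 10.7
eef_pos: [0.5411, -0.0908, 0.0426]
tcp_rot: [0.738, 0.675, -0.003, 0.003]
contact_force: [-3.6, -15.2, -1.9]
opening: 0.003
finger_force: 7.6
```

>>> drive_tool:
  moves:
    - [[0, 0, 0], [0.0005, 0, 0], 0]

```text
time: 10.82
eef_pos: [0.5411, -0.0907, 0.0426]
tcp_rot: [0.738, 0.675, -0.003, 0.003]
contact_force: [-4.1, -16.6, -1.7]
opening: 0.003
finger_force: 8.3
```

Run:
```python
from h import *
c=cam("wrist");st();print('edge travel',[float(a) if a else a for a in slide(c)])
```

```text
viewer xyz mm [-50.1 -38.   42.6] F [ -1.3 -16.2  -2.1] rot [ 0.738  0.675 -0.003  0.003] t 10.875
edge travel [18.0, 18.5, 22.5, 22.0, 22.0, 22.0, 22.0, 18.0, 18.0, 16.5]
```

>>> drive_tool:
  moves:
    - [[0, 0, 0], [0.0005, 0, 0], 0]

```text
time: 11.0
eef_pos: [0.5412, -0.0899, 0.0426]
tcp_rot: [0.738, 0.675, -0.003, 0.003]
contact_force: [-2.5, -14.0, -1.2]
opening: -0.003
finger_force: 7.0
```

>>> drive_tool:
  moves:
    - [[0, 0, 0], [0.0005, 0, 0], 0]

```text
time: 11.12
eef_pos: [0.5413, -0.0894, 0.0426]
tcp_rot: [0.738, 0.675, -0.003, 0.003]
contact_force: [-2.6, -14.0, -0.0]
opening: 0.001
finger_force: 7.5
```

Run:
```python
from h import *
c=cam("wrist");st();print('edge travel',[float(a) if a else a for a in slide(c)])
```

```text
viewer xyz mm [-50.1 -36.6  42.6] F [ -2.5 -14.9  -1.6] rot [ 0.738  0.675 -0.003  0.003] t 11.175
edge travel [19.5, 19.5, 23.5, 23.5, 23.5, 23.5, 23.5, 19.5, 19.0, 18.0]
```

>>> drive_tool:
  moves:
    - [[0, 0, 0], [0.0005, 0, 0], 0]

```text
time: 11.3
eef_pos: [0.5415, -0.0871, 0.0426]
tcp_rot: [0.739, 0.674, -0.001, 0.001]
contact_force: [-1.7, -7.7, 0.4]
opening: -0.0
finger_force: 2.2
```

>>> drive_tool:
  moves:
    - [[0, 0, 0], [0.0005, 0, 0], 0]

```text
time: 11.42
eef_pos: [0.5417, -0.0848, 0.0426]
tcp_rot: [0.739, 0.674, -0.0, 0.0]
contact_force: [0.2, -2.0, 0.5]
opening: 0.001
finger_force: 1.0
```

Run:
```python
from h import *
c=cam("wrist");st();print('edge travel',[float(a) if a else a for a in slide(c)])
```

```text
viewer xyz mm [-50.1 -31.5  42.5] F [ 0.3  0.6 -0.4] rot [ 0.739  0.674  0.    -0.   ] t 11.475
edge travel [24.0, 24.0, 28.0, 28.0, 28.0, 28.0, 28.0, 24.0, 23.5, 22.5]
```

Snapped: the force fell to zero. I'll check the holes to confirm click two.

Run:
```python
from h import *
for i in range(2):
    c=cam("wrist");st();print('edge travel',[float(a) if a else a for a in slide(c)])
print([h for h in holes(c) if h[0]<-15])
```

```text
viewer xyz mm [-50.2 -31.   42.4] F [-0.  -0.2  1.2] rot [ 0.739  0.674  0.    -0.   ] t 11.525
edge travel [24.5, 24.5, 28.5, 28.5, 28.5, 28.5, 28.5, 24.5, 24.5, 23.0]
viewer xyz mm [-50.3 -30.8  42.4] F [ 0.5 -0.2  0.4] rot [ 0.739  0.674  0.    -0.   ] t 11.575
edge travel [25.0, 25.0, 29.0, 29.0, 29.5, 29.5, 29.5, 25.0, 25.0, 24.0]
[(-100, 28), (-98, 27), (-96, 30), (-94, 28), (-92, 29), (-90, 29), (-88, 27), (-86, 27), (-84, 23), (-82, 20), (-80, 25), (-78, 24), (-76, 24), (-74, 22), (-72, 22), (-70, 24), (-68, 22), (-66, 27), (-64, 24), (-62, 22), (-60, 25), (-58, 185), (-56, 98), (-54, 164), (-52, 153), (-50, 165), (-48, 167), (-46, 162), (-44, 154), (-42, 163), (-40, 122), (-38, 155), (-36, 166), (-34, 161), (-32, 137), (-30, 23), (-28, 29), (-26, 29), (-24, 29), (-22, 23), (-20, 20), (-18, 98), (-16, 157)]
```

It's still easing into the notch. I'll wait a moment.

>>> drive_tool:
  moves:
    - [[0, 0, 0], [0, 0, 0], 0]
    - [[0, 0, 0], [0, 0, 0], 0]
    - [[0, 0, 0], [0, 0, 0], 0]
    - [[0, 0, 0], [0, 0, 0], 0]

```text
time: 12.08
eef_pos: [0.5417, -0.084, 0.0424]
tcp_rot: [0.739, 0.674, 0.0, -0.0]
contact_force: [-0.2, -0.5, -0.8]
opening: 0.004
finger_force: 0.0
```

Run:
```python
from h import *
c=cam("wrist");st();print('edge travel',[float(a) if a else a for a in slide(c)])
print([h for h in holes(c) if -62<h[0]<-15])
```

```text
viewer xyz mm [-50.2 -31.3  42.4] F [ 0.   0.2 -0.1] rot [ 0.739  0.674 -0.    -0.   ] t 12.125
edge travel [27.5, 28.0, 31.5, 31.5, 31.5, 31.5, 31.5, 27.5, 27.5, 26.5]
[(-60, 27), (-58, 204), (-56, 193), (-54, 104), (-52, 158), (-50, 165), (-48, 167), (-46, 166), (-44, 166), (-42, 166), (-40, 179), (-38, 147), (-36, 112), (-34, 157), (-32, 138), (-30, 23), (-28, 28), (-26, 28), (-24, 28), (-22, 22), (-20, 17), (-18, 100), (-16, 101)]
```

Click two is confirmed: edge travel 31.5 against 15 at the start. Now the third click; the snap is expected about 16 mm of commanded travel from here.

>>> drive_tool:
  moves:
    - [[0, 0, 0], [0.001, 0, 0], 0]
    - [[0, 0, 0], [0.001, 0, 0], 0]
    - [[0, 0, 0], [0.001, 0, 0], 0]
    - [[0, 0, 0], [0.001, 0, 0], 0]
    - [[0, 0, 0], [0.001, 0, 0], 0]

```text
time: 12.75
eef_pos: [0.5421, -0.0792, 0.0424]
tcp_rot: [0.739, 0.674, -0.0, 0.0]
contact_force: [-0.6, -1.3, 0.3]
opening: 0.003
finger_force: 0.7
```

>>> drive_tool:
  moves:
    - [[0, 0, 0], [0.001, 0, 0], 0]
    - [[0, 0, 0], [0.001, 0, 0], 0]
    - [[0, 0, 0], [0.001, 0, 0], 0]
    - [[0, 0, 0], [0.001, 0, 0], 0]

```text
time: 13.25
eef_pos: [0.5423, -0.078, 0.0425]
tcp_rot: [0.738, 0.675, -0.002, 0.002]
contact_force: [-2.0, -12.8, -1.9]
opening: 0.002
finger_force: 6.3
```

>>> drive_tool:
  moves:
    - [[0, 0, 0], [0.001, 0, 0], 0]
    - [[0, 0, 0], [0.001, 0, 0], 0]
    - [[0, 0, 0], [0.001, 0, 0], 0]

```text
time: 13.62
eef_pos: [0.5424, -0.0763, 0.0426]
tcp_rot: [0.738, 0.675, -0.003, 0.003]
contact_force: [-3.4, -14.8, -0.9]
opening: 0.001
finger_force: 7.4
```

Run:
```python
from h import *
c=cam("wrist");st();print('edge travel',[float(a) if a else a for a in slide(c)])
```

```text
viewer xyz mm [-50.1 -23.2  42.6] F [ -1.  -12.6   0. ] rot [ 0.738  0.675 -0.003  0.002] t 13.675
edge travel [32.5, 33.0, 37.0, 37.0, 37.0, 37.0, 37.0, 32.5, 32.5, 31.0]
```

>>> drive_tool:
  moves:
    - [[0, 0, 0], [0.0005, 0, 0], 0]
    - [[0, 0, 0], [0.0005, 0, 0], 0]
    - [[0, 0, 0], [0.0005, 0, 0], 0]

```text
time: 14.05
eef_pos: [0.5426, -0.0748, 0.0426]
tcp_rot: [0.738, 0.675, -0.003, 0.003]
contact_force: [-3.5, -13.4, -1.0]
opening: -0.001
finger_force: 7.0
```

>>> drive_tool:
  moves:
    - [[0, 0, 0], [0.0005, 0, 0], 0]
    - [[0, 0, 0], [0.0005, 0, 0], 0]

```text
time: 14.3
eef_pos: [0.5426, -0.0742, 0.0426]
tcp_rot: [0.738, 0.675, -0.003, 0.003]
contact_force: [-3.3, -17.0, -1.3]
opening: 0.001
finger_force: 8.3
```

Run:
```python
from h import *
c=cam("wrist");st();print('edge travel',[float(a) if a else a for a in slide(c)])
```

```text
viewer xyz mm [-50.1 -21.4  42.6] F [ -2.3 -16.4  -1.1] rot [ 0.738  0.675 -0.003  0.003] t 14.35
edge travel [34.5, 35.0, 39.0, 39.0, 39.0, 39.0, 39.0, 34.5, 34.5, 33.0]
```

>>> drive_tool:
  moves:
    - [[0, 0, 0], [0.0005, 0, 0], 0]

```text
time: 14.48
eef_pos: [0.5429, -0.0719, 0.0426]
tcp_rot: [0.739, 0.674, -0.002, 0.001]
contact_force: [-0.2, -0.9, -0.5]
opening: 0.001
finger_force: 0.4
```

>>> drive_tool:
  moves:
    - [[0, 0, 0], [0.0005, 0, 0], 0]

```text
time: 14.6
eef_pos: [0.5432, -0.0694, 0.0426]
tcp_rot: [0.739, 0.673, 0.0, 0.0]
contact_force: [0.1, -3.8, 1.3]
opening: -0.003
finger_force: 2.2
```

>>> drive_tool:
  moves:
    - [[0, 0, 0], [0.0005, 0, 0], 0]

```text
time: 14.72
eef_pos: [0.5434, -0.0682, 0.0426]
tcp_rot: [0.739, 0.674, 0.0, 0.0]
contact_force: [0.2, -2.4, 0.5]
opening: 0.002
finger_force: 1.1
```

Run:
```python
from h import *
c=cam("wrist");st();print('edge travel',[float(a) if a else a for a in slide(c)])
```

```text
viewer xyz mm [-50.  -15.   42.6] F [ 0.2 -0.8 -0.2] rot [ 0.739  0.674  0.    -0.   ] t 14.775
edge travel [40.5, 41.0, 44.5, 45.0, 44.5, 45.0, 44.5, 40.5, 40.5, 39.0]
```

Snapped; the third click should settle at an edge reading of about 47–48. Waiting, then backing away.

>>> drive_tool:
  moves:
    - [[0, 0, 0], [-0.002, 0, 0], 0]
    - [[0, 0, 0], [-0.003, 0, 0], 0]
    - [[0, 0, 0], [-0.005, 0, 0], 0]
    - [[0, 0, 0], [-0.005, 0, 0], 0]
    - [[0, 0, 0], [-0.005, 0, 0], 0]

```text
time: 15.4
eef_pos: [0.5412, -0.0885, 0.0424]
tcp_rot: [0.739, 0.674, -0.0, -0.0]
contact_force: [0.0, -0.1, -0.8]
opening: 0.002
finger_force: 0.0
```

Run:
```python
from h import *
c=cam("wrist");st();print('edge travel',[float(a) if a else a for a in slide(c)])
print([h for h in holes(c) if -62<h[0]<-15])
```

```text
viewer xyz mm [-50.1 -36.3  42.5] F [ 0.5  0.7 -1. ] rot [ 0.739  0.674 -0.     0.   ] t 15.45
edge travel [44.0, 44.5, 47.0, 47.0, 47.0, 47.0, 47.0, 44.0, 44.0, 43.0]
[(-60, 166), (-58, 158), (-56, 158), (-54, 166), (-52, 165), (-50, 123), (-48, 126), (-46, 132), (-44, 143), (-42, 153), (-40, 154), (-38, 118), (-36, 164), (-34, 166), (-32, 166), (-30, 76), (-28, 28), (-26, 31), (-24, 30), (-22, 25), (-20, 24), (-18, 97), (-16, 113)]
```

>>> drive_tool:
  moves:
    - [[0, 0, 0], [-0.006, 0, 0], 0]
    - [[0, 0, 0], [0, 0, -0.02], 0]
    - [[0, 0, 0], [0, 0, -0.04], 0]
    - [[0, 0, 0], [0, 0, -0.05], 0]
    - [[0, 0, 0], [0, 0, 0], 0]

```text
time: 16.08
eef_pos: [0.544, -0.0954, 0.158]
tcp_rot: [0.739, 0.674, 0.002, 0.005]
contact_force: [-0.2, 0.6, -0.7]
opening: 0.0
finger_force: 0.0
```

Run:
```python
from h import *
c=cam("wrist","w9.png");st();print('edge travel',[float(a) if a else a for a in slide(c)])
print([h for h in holes(c) if -70<h[0]<-15])
# bystanders: side view change since start
a=cv2.imread('pics/side0.png',0);b=cv2.cvtColor(cam("side")["image"],cv2.COLOR_RGB2GRAY)
d=(cv2.absdiff(a,b)>45).astype(np.uint8)
n,l,stt,_=cv2.connectedComponentsWithStats(d);print([x.tolist() for x in stt[1:] if x[4]>25])
```

```text
viewer xyz mm [-48.6 -41.9 155.1] F [-0.7 -0.3 -1.2] rot [0.739 0.674 0.001 0.002] t 16.125
edge travel [44.5, 45.0, 45.5, 45.5, 45.5, 45.5, 45.5, 45.0, 44.5, 41.0]
[(-68, 197), (-66, 197), (-64, 198), (-62, 197), (-60, 199), (-58, 198), (-56, 201), (-54, 200), (-52, 205), (-50, 233), (-48, 234), (-46, 235), (-44, 235), (-42, 235), (-40, 221), (-38, 181), (-36, 198), (-34, 199), (-32, 200), (-30, 199), (-28, 195), (-26, 220), (-24, 42), (-22, 46), (-20, 32), (-18, 18), (-16, 134)]
[[15, 0, 8, 31, 118], [91, 0, 11, 43, 266], [209, 0, 200, 172, 12723], [20, 36, 16, 68, 568], [95, 49, 18, 86, 723], [349, 207, 13, 6, 52], [311, 208, 11, 14, 62], [307, 213, 26, 27, 255], [348, 217, 5, 7, 26], [351, 227, 18, 12, 102], [95, 228, 29, 26, 460], [330, 229, 23, 9, 110], [333, 239, 9, 8, 28], [314, 242, 19, 14, 165], [280, 254, 16, 10, 124], [74, 275, 36, 12, 307], [5, 292, 20, 11, 71]]
```

Edge reading 45.5 against 13.5 at similar height before gives +32 mm, and hole 5 is at −32 (t ≈ 48): third click. A difference shows near the loupe in the side view, probably the arm's shadow. A quick check, then hand in.

Run:
```python
from h import *
a=cv2.imread('pics/side0.png');b=cam("side")["image"][:,:,::-1]
for im in(a,b):
    g=cv2.cvtColor(im,cv2.COLOR_BGR2GRAY)[248:280,272:305]
    ys,xs=np.nonzero(g>70);print(len(xs),xs.min()+272,xs.max()+272,ys.min()+248,ys.max()+248)
    h=cv2.cvtColor(im,cv2.COLOR_BGR2HSV)[210:252,280:305];ys,xs=np.nonzero((h[...,1]>110)&(h[...,2]>90));print('brass/ring',xs.mean()+280,ys.mean()+210,len(xs))
c=cam("wrist");print('edge',[float(x) for x in slide(c)]);st()
```

```text
265 280 297 248 273
brass/ring nan nan 0
253 280 296 248 273
brass/ring nan nan 0
edge [44.5, 45.0, 45.0, 45.0, 45.0, 45.0, 45.0, 45.0, 44.5, 42.5]
viewer xyz mm [-51.3 -41.1 150.8] F [0.  0.3 0.2] rot [ 0.739  0.674 -0.001 -0.001] t 16.275<stdin>:6: RuntimeWarning: Mean of empty slice.
  ret = ret.dtype.type(ret / rcount)
```

The loupe's outline is unchanged, so only a shadow moved. Handing in.

```bash
python3 -c "
from plant import ctrl
print(ctrl.sign_off())"
```

```text
the job is handed in; nothing more can be done
None
```

I pushed the lever from click one through click two into click three (camera-measured travel about 48 mm), backed the arm clear with no force showing, and handed the job in at about 16 s; of the loose things I only checked the loupe by measurement, and it had not moved.

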